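Close the acrylic canister and push it home into the corner rail

ROBOT

A 6-joint arm with a two-finger parallel gripper is mounted at the origin on the work surface. World frame = base frame: x ahead of the robot, y to its left, z up, the work surface at z = 0. Lengths are in m, angles in degrees, forces in N, time in s.
With the tool pointing down it reaches from about 0.35 to 0.875 m from the base axis. Payload 4.2 kg.
Tool frame: the origin (TCP) lies midway between the tips of the shut fingers; the grasp point (between the pads) lies 19 mm behind it; y points along the fingers, z is the direction in which the jaws open and shut, and the axes are right-handed (so a half turn about y gives the same grasp; the last joint's range is limited). The gripper opens to 87 mm and grips with 3 to 60 N. Pads are 19 mm wide; open, the fingers measure 117 mm over their backs; the gripper's body (75 mm by 190 mm) begins 51 mm behind the grasp point.
Start: joints at [-50.329, 22.042, 0.453, 0, -68.411, -14.817], TCP at [0.263, -0.567, 0.223] pointing down, gripper open.
Joint ranges: [-179.83, 179.83], [-69.29, 118.12], [-61.27, 80.66], [-181.25, 117.63], [-171.15, -9.14], [-177.46, 177.46]. Speed limits (degrees/s): [159.86, 159.86, 180, 180, 180, 180].

INTERFACE

Orientations are given as [roll, pitch, yaw] about the fixed x, y, z axes, in that order (R = Rz(yaw) Ry(pitch) Rx(roll)).
In Python, from workcell import env gives the robot as it stands. The module is installed in compiled form; this text tells all that it offers. Calls block until the motion is done:
- env.goto(position, orientation): joint-space move of the TCP to a pose.
- env.move_straight(position, rotation=None, rate=0.15, force_limit=None): straight line of the TCP; rotation=None keeps the orientation; rate is the mean speed in m/s. With force_limit (N) it stops when the force on the tool has changed by that much, and returns True; else False.
- env.set_joints(angles): joint-space move.
- env.gripper_to(opening, grasp_force=None): opening from 0.0 (shut) to 1.0 (fully open); grasp_force is the grip in N (None keeps the last); returns when the fingers have stopped.
- env.dwell(seconds).
- env.inverse_kinematics(position, orientation): joint angles nearest the present ones, or None.
- env.read_state(): the state.
- env.grab_frame(name): name is "scene" or "side" or "wrist"; returns a dict with "image" (384x512x3 uint8, blue, green, red), "fx", "fy", "cx", "cy" (pixels), "D" ([k1, k2, p1, p2, k3] as OpenCV has them; the pictures are not rectified), "position" and "orientation" of the camera in the world. Camera axes: x right, y up, looking along -z (the intrinsics and any distortion apply to the point x, -y, -z); pixel columns grow to the right and rows downward; lengths in m; the calibration is good to about 2 mm. A picture is of the moment at which its call begins. There is no depth.
A pose or a line that the arm cannot do raises env.Unreachable and nothing moves.
- env.close_job(): hands the job in, once; it reports no verdict.
Trained networks look in a picture, given as the dict that the camera call returned (one of the last four; its "shot" number tells which), for a name from the list of things; names that differ only in an ending like _2 or _b are one class to them, and where a whole thing is asked for, a point or a joint stands for the part that bears it (a point fixed in the world has none). Each returns a list of dicts, best first, with "score" (0 to 1); they miss things now and then, are a little off and sometimes report something else, mostly with a low value. They report only what shows in the picture. A call takes as long as a camera call. They do not tell look-alikes from the thing itself.
- env.search_frame(picture, thing): "xyz" ([x, y, z] in m, in world coordinates, good to about 4 mm: the middle of the surface that is visible of it).
- env.trace(picture, thing): "mask" (384x512 bool, what is visible of it).
The state is a dict: "clock": time; "joint_positions": joint angles; "qvel": joint speeds; "joint_torque": joint torques, N m; "position": TCP position; "tool_rot": TCP orientation; "force": force on the tool from outside, world axes, zero at the start; "wrist_torque": the same for the moment, N m; "opening": opening from 0.0 (shut) to 1.0 (fully open).
Only numpy, scipy, OpenCV 4.12 (cv2) and the standard library are available. Lean on these libraries where they do the work, as an engineer would, in place of code of your own. Each camera call takes 0.05 s, during which the arm holds its last target. There are 200 camera calls.

TASK

First press the lid of the square acrylic canister fully shut with the fingertips. Then push the shut canister along the ledge into the inner corner of the L-shaped wooden rail, so that it sits flush against both of the rail's arms; do not lift or tip it, leave the pan, bowl and jar where they are, and finish clear of everything.

Things in the scene. Friction and masses are not known exactly. Their poses are not given: they have to be found in the camera images.
- canister: Loose squat square canister of clear acrylic, 110 x 110 mm, 60 mm high without its lid (69 with the lid shut), empty, about 0.6 kg. Origin: centre of its underside. z up, x towards the side with the lid's hinge, y along the hinge. The hinge side starts turned roughly away from the robot, towards the long arm of the wooden rail.
- lid (a joint): Angle of the canister's flat grey lid (106 x 106 x 8 mm, no handle) about its hinge along the canister's y at its x = +55, z = 60 mm. 0 is fully shut (end stop, no latch; top then 68.5 mm up); grows as the free edge, on the canister's -x side, rises; starts ajar. Stiff hinge (0.2 N m friction): stays where left; 3 to 5 N straight down near the free edge closes it.
- lid_edge (a point): Middle of the lid's free edge, on the lid's top face, 108 mm from the hinge.
- corner: Fixed L-shaped wooden rail, arms 20 mm wide, 30 mm high. Origin: inner corner, on the ledge; z up. Long arm: inner face at x = 0, lies at x 0 to +20, y +20 to -220 mm. Short arm: inner face at y = 0, lies at y 0 to +20, x 0 to -100 mm. The canister fits with its origin at x -55, y -55 mm, its hinge side on the long arm and its +y side on the short arm.
- pan: Bystander: loose dark steel paella pan, 280 mm across, 42 mm high, 350 mm over its two loop handles (which lie along its y axis). Origin: centre of its underside.
- bowl: Bystander: loose yellow ceramic bowl, 140 mm across, 60 mm high. Origin: centre of its underside.
- jar: Bystander: small loose glass jar, 48 mm across, 75 mm high. Origin: centre of its underside.
Mind the look-alikes: they are no part of the job. There is more than one size of the canister; the job needs the largest.

How it is judged:
By the outcome, as a careful person would: the job done as asked, in the order asked, and still so for the second after the job is handed in, with the robot touching nothing.
It also fails if it takes over 64 s, if anything falls off the work surface, if the arm or the gripper's body presses on something with over 40 N, if the wrist force passes 120 N, or if a joint passes its speed limit or range.

## Working session

There is one attempt and no reset: what is moved stays moved. The work goes in short steps, each a Python script; the robot and the scene stay as the last script left them, time stands still between calls to the robot, and variables do not carry over. Pictures are saved under pics/ and viewed, about 8 in all and at most 12, crops included, and the job is handed in when it is done.

```bash
mkdir -p pics
cat > h.py <<'E'
from workcell import env
import numpy as np, cv2
from scipy.spatial.transform import Rotation as R
def cam(f):
    return R.from_euler('xyz',f['orientation'],degrees=True).as_matrix(), np.array(f['position'])
def K(f): return np.array([[f['fx'],0,f['cx']],[0,f['fy'],f['cy']],[0,0,1.]])
def proj(f,P):
    M,t=cam(f); c=(np.atleast_2d(P)-t)@M*[1,-1,-1]
    return cv2.projectPoints(c,np.zeros(3),np.zeros(3),K(f),np.array(f['D'],float))[0][:,0]
def ray(f,uv,z):
    M,t=cam(f); n=cv2.undistortPoints(np.array(uv,float).reshape(-1,1,2),K(f),np.array(f['D'],float))[:,0]
    d=np.c_[n[:,0],-n[:,1],-np.ones(len(n))]@M.T
    return t+d*((z-t[2])/d[:,2])[:,None]
E
python3 - <<'E'
from h import *
fs={n:env.grab_frame(n) for n in('scene','side')}
for n,f in fs.items():
    cv2.imwrite(f'pics/{n}0.png',f['image']); print(n,f['position'],f['orientation'],f['fx'])
    for t in('canister','lid','lid_edge','corner','pan','bowl','jar'):
        for r in env.search_frame(f,t): print(t,np.round(r['xyz'],3),round(r['score'],2),proj(f,r['xyz'])[0].round())
s=env.read_state(); print(s['position'],s['tool_rot'],s['clock'])
a=np.hstack([fs['scene']['image'],fs['side']['image']]); cv2.imwrite('pics/both0.png',cv2.resize(a,(800,300)))
E
```

```text
scene [ 1.46304034 -0.08131878  1.08001356] [ 4.30987590e+01 -8.65006802e-02  8.91050996e+01] 450.7988726067426
canister [ 0.368 -0.204  0.053] 0.82 [214. 161.]
canister [ 0.543 -0.179  0.072] 0.74 [219. 196.]
canister [ 0.722 -0.166  0.052] 0.68 [222. 248.]
lid [ 0.711 -0.164  0.048] 0.84 [223. 245.]
lid [ 0.523 -0.178  0.085] 0.68 [220. 188.]
lid_edge [ 0.525 -0.179  0.082] 0.89 [219. 189.]
lid_edge [ 0.71  -0.165  0.052] 0.69 [222. 245.]
lid_edge [ 0.35  -0.205  0.046] 0.67 [214. 159.]
corner [0.708 0.098 0.03 ] 0.89 [315. 247.]
pan [ 0.415 -0.543  0.002] 0.97 [113. 183.]
bowl [0.56  0.463 0.033] 0.61 [428. 206.]
jar [0.352 0.391 0.049] 0.55 [391. 157.]
side [0.39191976 0.83114975 0.65111759] [  57.13711303   -1.29062954 -171.19744854] 348.8537693072232
canister [ 0.349 -0.172  0.045] 0.87 [309. 177.]
canister [ 0.703 -0.144  0.042] 0.71 [204. 171.]
canister [ 0.507 -0.144  0.063] 0.66 [261. 172.]
lid [ 0.705 -0.159  0.051] 0.63 [204. 167.]
lid [ 0.516 -0.171  0.082] 0.56 [260. 162.]
lid [ 0.349 -0.198  0.045] 0.51 [309. 173.]
lid_edge [ 0.516 -0.17   0.079] 0.85 [260. 163.]
lid_edge [ 0.706 -0.167  0.048] 0.67 [205. 166.]
lid_edge [ 0.344 -0.196  0.051] 0.57 [311. 172.]
corner [0.676 0.167 0.028] 0.63 [182. 236.]
pan [ 0.432 -0.561  0.009] 0.72 [291. 136.]
bowl [0.589 0.432 0.025] 0.96 [181. 329.]
jar [ 0.517 -0.172  0.082] 0.72 [260. 162.]
jar [0.339 0.415 0.051] 0.59 [308. 333.]
[ 0.2627021  -0.56707679  0.22258008] [-9.00024484e+01 -1.87634370e-03  2.48517323e+01] 0.8
```

View pics/scene0.png

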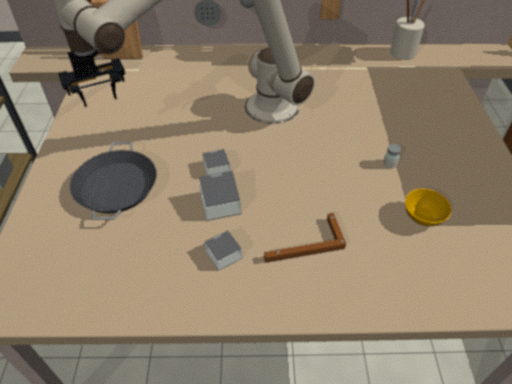

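View pics/side0.png

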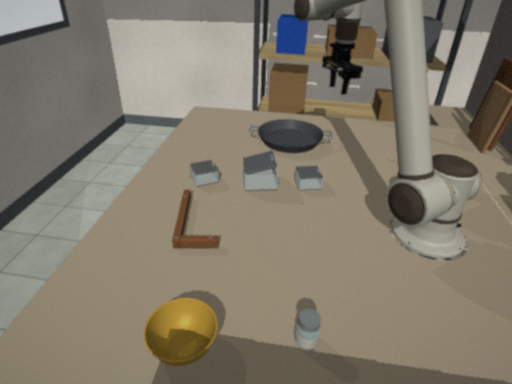

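Three canisters show in scene, at (216,160), (220,194) and (223,249). The middle one, side (260,172), is clearly the largest and its lid is ajar. I'll confirm that in a crop while moving to a closer wrist view.

Run:
```python
from h import *
f=env.grab_frame('side'); c1=cv2.resize(f['image'][135:205,180:340],(800,350),interpolation=cv2.INTER_CUBIC)
env.goto([0.50,-0.03,0.42],[-90,0,0])
w=env.grab_frame('wrist'); cv2.imwrite('pics/w1.png',w['image']); print(w['position'],w['orientation'],w['fx'],w['D'])
for t in('canister','lid_edge','corner'):
    for r in env.search_frame(w,t): print(t,np.round(r['xyz'],3),round(r['score'],2),proj(w,r['xyz'])[0].round())
cv2.imwrite('pics/crop1.png',c1); cv2.imwrite('pics/w1b.png',cv2.resize(w['image'],(800,600),interpolation=cv2.INTER_CUBIC))
import pickle; pickle.dump(w,open('w1.pkl','wb')); print(env.read_state()['clock'])
```

```text
[ 0.42085793 -0.02982126  0.5817549 ] [-1.65916105e+01 -8.61169087e-03  8.99370511e+01] 271.9778139284171 [-0.03741892  0.          0.          0.          0.        ]
canister [ 0.354 -0.2    0.05 ] 0.77 [163.  76.]
canister [ 0.694 -0.149  0.051] 0.7 [201. 245.]
canister [ 0.514 -0.176  0.078] 0.63 [179. 166.]
lid_edge [ 0.35  -0.204  0.046] 0.95 [162.  74.]
lid_edge [ 0.511 -0.184  0.082] 0.81 [173. 164.]
lid_edge [ 0.697 -0.152  0.053] 0.63 [200. 247.]
corner [0.702 0.085 0.028] 0.82 [308. 244.]
3.2667
```

View pics/crop1.png

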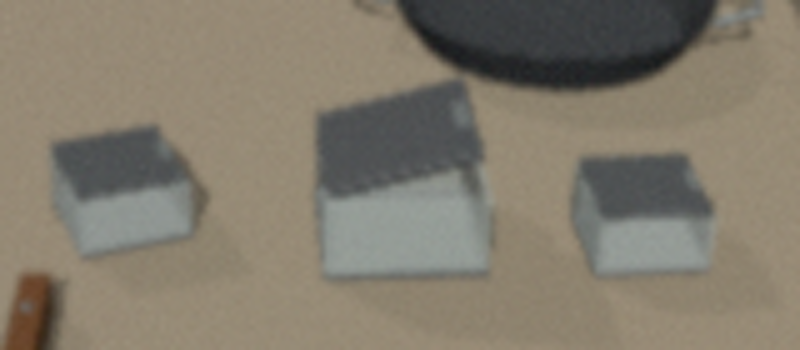

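View pics/w1b.png

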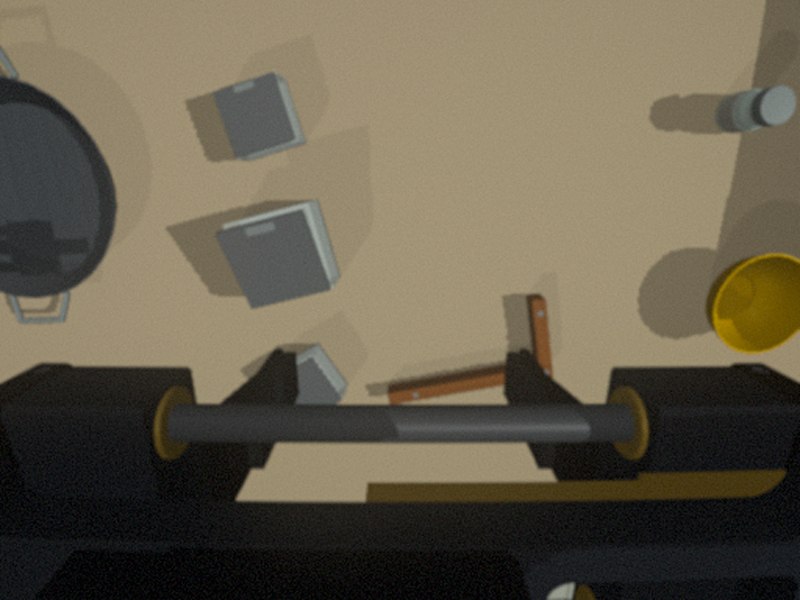

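The crop confirms the middle canister: it is the largest and its lid is open on the robot side. In the wrist view its hinge corners are at about (250,307) and (337,287), and its free-edge corners at (217,235) and (312,205). The rail's inner edges run (388,385)-(507,367) and (530,297)-(540,360).

Run:
```python
from h import *
import pickle
w=pickle.load(open('w1.pkl','rb'))
p=lambda pts,z: ray(w,np.array(pts)*0.64,z)
h=p([(250,307),(337,287)],.064); print('hinge corners',h.round(3),np.linalg.norm(h[1]-h[0]))
for z in(.08,.095,.11): print('free',z,p([(217,235),(312,205)],z).round(3).tolist(), np.linalg.norm(np.diff(p([(217,235),(312,205)],z),axis=0)))
l=p([(388,385),(507,367)],.03); s=p([(530,297),(540,360)],.03); print('long',l.round(3).tolist(),'short',s.round(3).tolist())
d=l[1]-l[0]; print('yaw long',np.degrees(np.arctan2(-d[0],d[1])), 'short', np.degrees(np.arctan2(*(s[1]-s[0])[[1,0]])))
# rail mask in scene
f=env.grab_frame('scene')
r=env.trace(f,'corner'); m=r[0]['mask']; print(r[0]['score'],m.sum())
c=cv2.approxPolyDP(max(cv2.findContours(m.astype(np.uint8),cv2.RETR_EXTERNAL,cv2.CHAIN_APPROX_NONE)[0],key=len),2.5,True)[:,0]
print(np.c_[c,ray(f,c,.03)[:,:2].round(3)])
m2=[q for q in env.trace(f,'canister')]
x=cv2.resize(f['image'][140:280,180:360],(771,600),interpolation=cv2.INTER_CUBIC); cv2.imwrite('pics/crop2.png',x)
```

```text
hinge corners [[ 0.579 -0.223  0.064]
 [ 0.553 -0.11   0.064]] 0.11585096607849175
free 0.08 [[0.485, -0.247, 0.08], [0.451, -0.132, 0.08]] 0.11999411993108573
free 0.095 [[0.483, -0.241, 0.095], [0.45, -0.129, 0.095]] 0.11640688677013193
free 0.11 [[0.481, -0.234, 0.11], [0.449, -0.126, 0.11]] 0.11281965360917814
long [[0.707, -0.048, 0.03], [0.68, 0.122, 0.03]] short [[0.576, 0.145, 0.03], [0.669, 0.168, 0.03]]
yaw long 9.348775886449522 short 13.575271644769836Traceback (most recent call last):
  File "<stdin>", line 11, in <module>
IndexError: list index out of range
```

Run:
```python
from h import *
env.gripper_to(0.0)
x,y=0.480,-0.187
env.goto([x,y,0.15],[-90,0,14])
print(env.move_straight([x,y,0.062],rate=0.04,force_limit=12))
s=env.read_state(); print(s['position'],s['force'],s['clock'])
env.dwell(0.3); print(env.read_state()['force'])
env.move_straight([x,y,0.15],rate=0.2)
env.goto([0.42,-0.12,0.42],[-90,0,0])
w=env.grab_frame('wrist'); import pickle; pickle.dump(w,open('w2.pkl','wb'))
f=env.grab_frame('scene'); pickle.dump(f,open('s2.pkl','wb'))
for r in env.search_frame(w,'lid_edge'): print(np.round(r['xyz'],3),round(r['score'],2))
a=cv2.resize(w['image'],(800,600),interpolation=cv2.INTER_CUBIC); cv2.imwrite('pics/w2.png',a)
cv2.imwrite('pics/crop2.png',cv2.resize(f['image'][140:280,180:360],(771,600),interpolation=cv2.INTER_CUBIC))
print(env.read_state()['clock'])
```

```text
True
[ 0.47966613 -0.18708421  0.06878338] [-1.89801429  0.12104447  5.96604274] 7.9
[-1.02945876  0.66695496  6.38470722]
[ 0.353 -0.204  0.046] 0.96
[ 0.507 -0.184  0.067] 0.58
10.0083
```

View pics/w2.png

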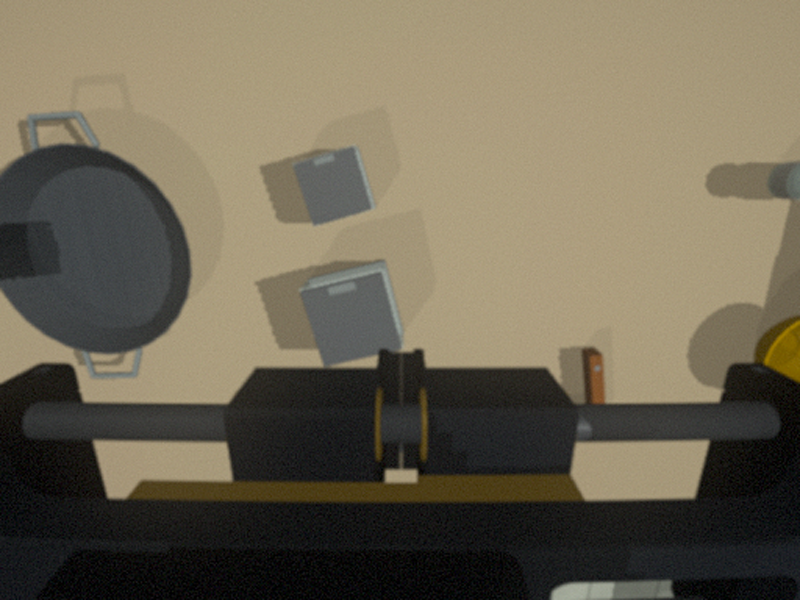

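View pics/crop2.png

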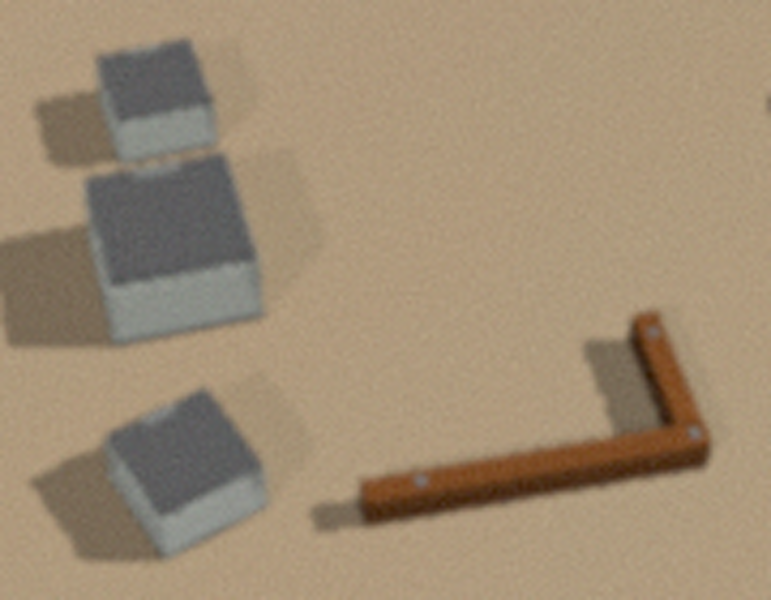

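The lid stopped at z = 0.0688, so it is shut, and the crop shows it flat. Lid corners in the crop are (88,180), (222,157), (257,260) and (112,283). The rail's inner corner is at (672,432), with arm ends at (362,482) and (632,320).

Run:
```python
from h import *
import pickle
f=pickle.load(open('s2.pkl','rb')); w=pickle.load(open('w2.pkl','rb'))
p=lambda pts,z: ray(f,np.array(pts)/[4.283,4.286]+[180,140]-.4,z)
q=lambda pts,z: ray(w,np.array(pts)*.64,z)
for n,a in(('scene',p([(88,180),(222,157),(257,260),(112,283)],.0685)),('wrist',q([(301,290),(386,268),(402,347),(325,366)],.0685))):
    d=a[[1,2]].mean(0)-a[[0,3]].mean(0); e=a[[2,3]].mean(0)-a[[0,1]].mean(0)
    print(n,a.mean(0).round(4),np.degrees([np.arctan2(-d[0],d[1]),np.arctan2(e[1],e[0])]).round(1),np.linalg.norm(d),np.linalg.norm(e))
a=p([(362,482),(672,432),(632,320)],.03); print(a.round(4).tolist())
d=a[1]-a[0]; e=a[1]-a[2]; print(np.degrees([np.arctan2(-d[0],d[1]),np.arctan2(e[1],e[0])]),np.linalg.norm(d),np.linalg.norm(e))
print('wrist short inner', q([(584,350),(588,400)],.03))
b=p([(115,342),(262,317)],0); print(b.round(4).tolist())
```

```text
scene [ 0.5185 -0.1802  0.0685] [12.1 14. ] 0.10114500106492567 0.10422670044950706
wrist [ 0.5121 -0.1787  0.0685] [14.8 12.1] 0.10723158365903011 0.10596141740488858
[[0.722, -0.0473, 0.03], [0.6843, 0.163, 0.03], [0.5855, 0.148, 0.03]]
[10.15192181  8.66982911] 0.2137207749720218 0.09989051248832917
wrist short inner [[0.57136629 0.13905554 0.03      ]
 [0.65023338 0.15508235 0.03      ]]
[[0.5757, -0.2214, 0.0], [0.5537, -0.1155, 0.0]]
```

```bash
cat >> h.py <<'E'
C=np.array([.680,.160]); Y=10.
_a=np.radians(Y); U=np.array([np.cos(_a),np.sin(_a)]); V=np.array([-U[1],U[0]])
def W(u,v,z): return [*(C+u*U+v*V),z]
def tool(jaw):   # yaw of tool so that the jaws open along world angle `jaw`; nearest to the present joints
    return [-90,0,jaw]
E
python3 - <<'E'
from h import *
env.gripper_to(0.5)
P=W(-.220,-.405,.13)
q0=np.array(env.read_state()['joint_positions'])
c=[(np.abs(np.array(q)-q0).max(),y) for y in(103,-77) if (q:=env.inverse_kinematics(P,[-90,0,y])) is not None]
print(c); y=min(c)[1]
env.goto(P,[-90,0,y])
env.move_straight(W(-.220,-.405,.025),rate=.12)
print(env.move_straight(W(-.222,-.15,.025),[-90,0,y-3],rate=.07,force_limit=15),env.read_state()['force'])
print(env.read_state()['position'],env.read_state()['force'])
f=env.grab_frame('scene')
import pickle; pickle.dump(f,open('s3.pkl','wb'))
print([ (np.round(r['xyz'],3),round(r['score'],2)) for r in env.search_frame(f,'lid')],env.read_state()['clock'])
cv2.imwrite('pics/crop3.png',cv2.resize(f['image'][140:280,180:360],(771,600),interpolation=cv2.INTER_CUBIC))
E
```

```text
[(np.float64(120.53685142729539), 103), (np.float64(59.46314857270461), -77)]Traceback (most recent call last):
  File "<stdin>", line 9, in <module>
workcell.Unreachable: the arm cannot follow that straight line within its joint ranges
```

Run:
```python
from h import *
s=env.read_state(); print(s['position'],s['tool_rot'],np.round(s['joint_positions'],1))
for y in(-77,-80,100,103):
  for v in(-.405,-.33,-.27,-.2,-.15,-.12):
    q=env.inverse_kinematics(W(-.222,v,.025),[-90,0,y]); print(y,v,None if q is None else np.round(q,1))
```

```text
[ 0.53440902 -0.27722301  0.02590424] [-8.99097897e+01 -5.72939246e-02 -7.69787672e+01] [ -12.    31.4  -16.     0.   -42.5 -155. ]
-77 -0.405 [ -12.1   31.3  -16.3    0.   -42.4 -154.9]
-77 -0.33 [  -4.8   28.2  -22.6    0.   -39.2 -162.2]
-77 -0.27 [   1.7   26.1  -26.7    0.   -37.1 -168.7]
-77 -0.2 [   9.9   24.2  -30.5    0.   -35.3 -176.9]
-77 -0.15 [ 16.   23.3 -32.4   0.  -34.4 177. ]
-77 -0.12 [ 19.7  22.8 -33.2   0.  -34.  173.3]
-80 -0.405 [ -12.1   31.3  -16.3    0.   -42.4 -157.9]
-80 -0.33 [  -4.8   28.2  -22.6    0.   -39.2 -165.2]
-80 -0.27 [   1.7   26.1  -26.7    0.   -37.1 -171.7]
-80 -0.2 None
-80 -0.15 [ 16.   23.3 -32.4   0.  -34.4 174. ]
-80 -0.12 [ 19.7  22.8 -33.2   0.  -34.  170.3]
100 -0.405 [-12.1  31.3 -16.3   0.  -42.4  22.1]
100 -0.33 [ -4.8  28.2 -22.6   0.  -39.2  14.8]
100 -0.27 [  1.7  26.1 -26.7   0.  -37.1   8.3]
100 -0.2 [  9.9  24.2 -30.5   0.  -35.3   0.1]
100 -0.15 [ 16.   23.3 -32.4   0.  -34.4  -6. ]
100 -0.12 [ 19.7  22.8 -33.2   0.  -34.   -9.7]
103 -0.405 [-12.1  31.3 -16.3   0.  -42.4  25.1]
103 -0.33 [ -4.8  28.2 -22.6   0.  -39.2  17.8]
103 -0.27 [  1.7  26.1 -26.7   0.  -37.1  11.3]
103 -0.2 [  9.9  24.2 -30.5   0.  -35.3   3.1]
103 -0.15 [ 16.   23.3 -32.4   0.  -34.4  -3. ]
103 -0.12 [ 19.7  22.8 -33.2   0.  -34.   -6.7]
```

Run:
```python
from h import *
env.move_straight(W(-.220,-.405,.13),rate=.2)
env.goto(W(-.220,-.405,.13),[-90,0,103])
env.move_straight(W(-.220,-.405,.025),rate=.12)
print(env.move_straight(W(-.222,-.15,.025),[-90,0,100],rate=.07,force_limit=15))
print(env.read_state()['position'],env.read_state()['force'])
f=env.grab_frame('scene')
import pickle; pickle.dump(f,open('s3.pkl','wb'))
print([ (np.round(r['xyz'],3),round(r['score'],2)) for r in env.search_frame(f,'lid')],env.read_state()['clock'])
cv2.imwrite('pics/crop3.png',cv2.resize(f['image'][140:280,180:360],(771,600),interpolation=cv2.INTER_CUBIC))
```

```text
False
[ 0.48742451 -0.02635235  0.02501364] [ 0.45730593 -4.49843792  0.27696179]
[(array([ 0.344, -0.201,  0.052]), 0.92), (array([ 0.711, -0.16 ,  0.048]), 0.91), (array([0.476, 0.059, 0.07 ]), 0.6), (array([0.353, 0.391, 0.051]), 0.52)] 21.5667
```

View pics/crop3.png

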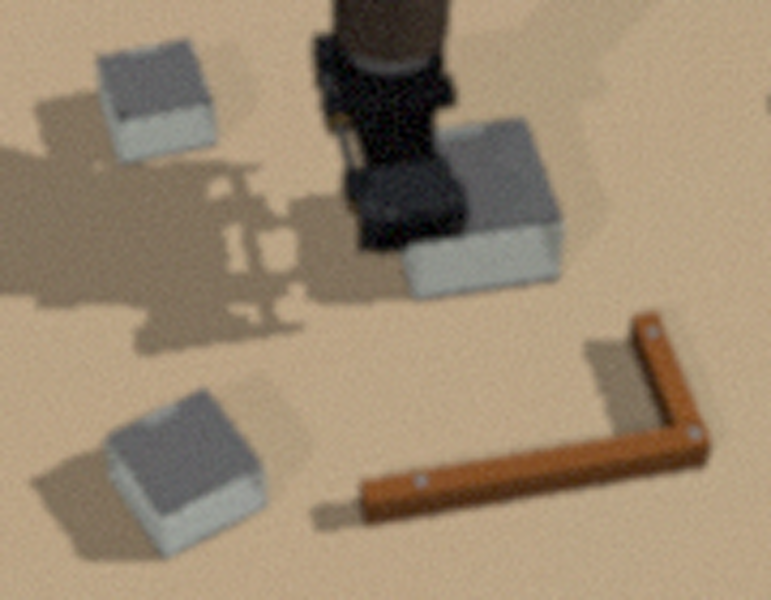

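The canister has moved square to the rail. Its right lid edge runs (525,122)-(560,225) and the foot of its hinge side runs (415,298)-(560,278).

Run:
```python
from h import *
import pickle
f=pickle.load(open('s3.pkl','rb'))
p=lambda pts,z: ray(f,np.array(pts)/[4.283,4.286]+[180,140]-.4,z)
for n,pts,z in(('lid right',[(525,122),(560,225)],.0685),('foot',[(415,298),(560,278)],0),('rail',[(362,482),(672,432),(632,320)],.03)):
    a=p(pts,z)[:,:2]-C; print(n,np.c_[a@U,a@V].round(4).tolist())
```

```text
lid right [[-0.2665, -0.0314], [-0.1596, -0.0339]]
foot [[-0.1691, -0.1356], [-0.1679, -0.0254]]
rail [[0.0053, -0.2115], [0.0048, 0.0022], [-0.0951, 0.0046]]
```

Run:
```python
from h import *
env.move_straight(W(-.222,-.131,.025),rate=.06,force_limit=15)
env.move_straight(W(-.222,-.16,.025),rate=.1)
env.move_straight(W(-.222,-.16,.14),rate=.2)
env.goto(W(-.317,-.064,.14),[-90,0,10])
env.move_straight(W(-.317,-.064,.025),rate=.12)
print(env.move_straight(W(-.15,-.064,.025),rate=.07,force_limit=15))
print(env.move_straight(W(-.095,-.064,.025),rate=.03,force_limit=10))
s=env.read_state(); a=s['position'][:2]-C; print(a@U,a@V,s['force'],s['clock'])
f=env.grab_frame('scene')
import pickle; pickle.dump(f,open('s4.pkl','wb'))
cv2.imwrite('pics/crop4.png',cv2.resize(f['image'][170:270,240:370],(780,600),interpolation=cv2.INTER_CUBIC))
```

```text
False
True
-0.12144787672606532 -0.06538813919181927 [-0.30200846  0.1213541  -0.68579977] 29.6167
```

View pics/crop4.png

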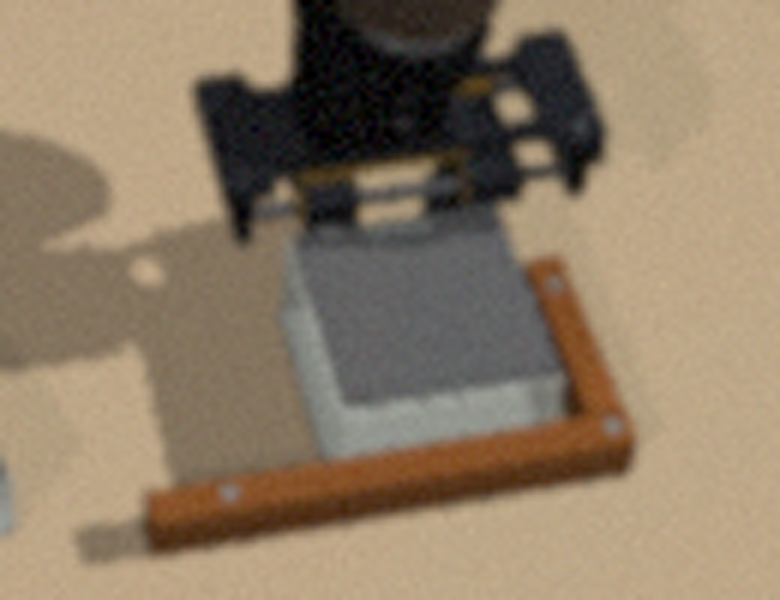

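The canister is against the long arm, with about 10 mm left to the short arm at crop (570,395). Next is the push along the rail.

Run:
```python
from h import *
def pr(*x):
    s=env.read_state(); a=s['position'][:2]-C; print(*x,(a@U).round(4),(a@V).round(4),np.round(s['force'],1),s['clock'])
env.move_straight(W(-.15,-.065,.025),rate=.1)
env.move_straight(W(-.15,-.065,.14),rate=.2)
env.goto(W(-.062,-.17,.14),[-90,0,100])
env.move_straight(W(-.062,-.17,.025),rate=.12)
pr(env.move_straight(W(-.062,-.09,.025),rate=.03,force_limit=10))
env.move_straight(W(-.062,-.15,.025),rate=.1)
env.move_straight(W(-.062,-.15,.14),rate=.2)
env.goto(W(-.16,-.055,.14),[-90,0,10])
env.move_straight(W(-.16,-.055,.025),rate=.12)
pr(env.move_straight(W(-.095,-.055,.025),rate=.03,force_limit=10))
env.move_straight(W(-.15,-.055,.025),rate=.1)
env.move_straight(W(-.15,-.055,.25),rate=.2)
env.goto([.40,-.2,.35],[-90,0,0])
f=env.grab_frame('scene'); pr()
import pickle; pickle.dump(f,open('s5.pkl','wb'))
cv2.imwrite('pics/crop5.png',cv2.resize(f['image'][170:270,240:370],(780,600),interpolation=cv2.INTER_CUBIC))
```

```text
True -0.0621 -0.1175 [ 0.4 -1.7  1.9] 35.1667
True -0.1212 -0.0554 [-0.3 -0.4 -0.1] 40.3667
-0.3376 -0.3054 [-1.  -0.  -0.5] 43.375
```

View pics/crop5.png

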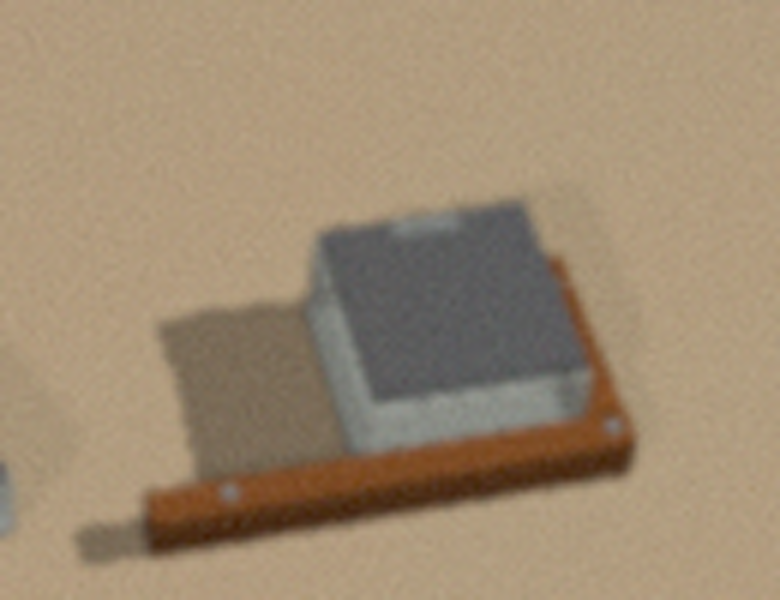

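Run:
```python
from h import *
import pickle
f=pickle.load(open('s5.pkl','rb'))
p=lambda pts,z: ray(f,np.array(pts)/6+[240,170]-.4,z)
for n,pts,z in(('lid',[(318,235),(525,203),(590,372),(378,404)],.0685),('rail long inner top',[(150,490),(340,460)],.03)):
    a=p(pts,z)[:,:2]-C; print(n,np.c_[a@U,a@V].round(4).tolist())
a=p([(318,235),(525,203),(590,372),(378,404)],.0685); print(a.mean(0))
g=env.grab_frame('side')
for t in('pan','bowl','jar','lid'): print(t,[(np.round(r['xyz'],3),round(r['score'],2)) for h in(env.grab_frame('scene'),g) for r in env.search_frame(h,t)][:6])
cv2.imwrite('pics/crop6.png',cv2.resize(g['image'][170:260,150:270],(800,600),interpolation=cv2.INTER_CUBIC))
```

```text
lid [[-0.1045, -0.1036], [-0.1055, 0.0029], [0.0025, 0.0019], [0.0018, -0.1013]]
rail long inner top [[0.0029, -0.2096], [0.003, -0.1172]]
[0.63801348 0.1018206  0.0685    ]
pan [(array([ 0.417, -0.542,  0.004]), 0.82), (array([0.352, 0.395, 0.052]), 0.65), (array([0.558, 0.465, 0.038]), 0.26), (array([ 0.431, -0.563,  0.012]), 0.8), (array([0.339, 0.415, 0.05 ]), 0.2)]
bowl [(array([0.557, 0.461, 0.034]), 0.7), (array([0.589, 0.431, 0.024]), 0.95), (array([0.634, 0.105, 0.066]), 0.69)]
jar [(array([0.353, 0.391, 0.05 ]), 0.89), (array([0.337, 0.419, 0.054]), 0.83)]Traceback (most recent call last):
  File "<stdin>", line 9, in <module>
ValueError: only the last four pictures can be asked about
```

Run:
```python
from h import *
g=env.grab_frame('side')
cv2.imwrite('pics/crop6.png',cv2.resize(g['image'][170:260,150:270],(800,600),interpolation=cv2.INTER_CUBIC))
```

```text
(no output)
```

View pics/crop6.png

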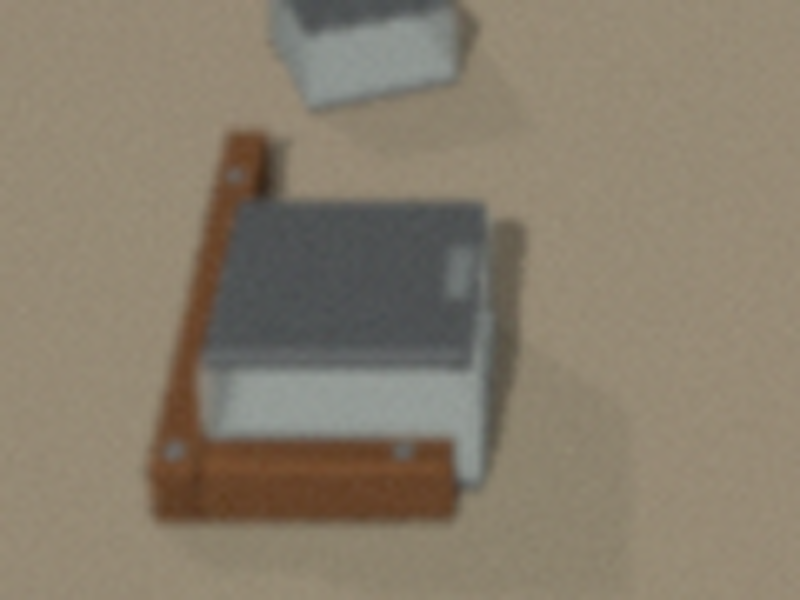

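The crop shows the lid flat and shut at (345,280), and the canister sitting against both rail arms, with the rail's corner at (175,450). The robot is clear of everything.

```bash
python3 -c "
from h import *
env.close_job(); print(env.read_state()['clock'])"
```

```text
the job is handed in; nothing more can be done
the job is handed in; nothing more can be done
```

I shut the lid of the largest (middle) canister and pushed the canister into the rail's inner corner. I handed the job in with the arm parked clear; the clock read 43.4 s shortly before, against the 64 s limit.

- **Lid:** I pressed it down with shut fingertips until the force rose. The fingers stopped at z = 68.8 mm, against 68.5 mm when fully shut. The last side picture shows it still flat and shut.
- **Canister:** I pushed it along the short-arm direction, then into the long arm, then into the short arm, then nudged it against the long arm again. Both pushes on the long arm stopped at the same place within 0.3 mm. In the last pictures its lid corners and edges line up with both rail arms to about 1–2 mm and roughly 1°.
- **Rail position:** My estimates from the scene and wrist cameras differed by up to about 10 mm, so I relied on contact to find the rail.
- **Bystanders:** The pan, bowl and jar were found within about 4 mm of their first positions, which is within measuring error.
- **What went wrong:** One push line was refused because of a joint range, and nothing moved. I turned the gripper half a turn and repeated it. A rail mask and a last network check of the lid also failed, so I measured the rail by eye and judged the lid from the picture.

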